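Take down the sieve stacks and set the sieves out to dry

TASK

Take the two sieve stacks down from the top: lift the lid off the lidded stack and lay it aside on the bare bench, lift the sieves off one at a time, and stand each sieve, also one already left on the rack, upright on a place of its own on the drying rack, centred in its circle, with its tab turned to point straight along that circle's arrow. When all the sieves are out, set the empty pan of the lidded stack on the pan of the open stack and the lid on top, each fully down in the mouth below. Keep everything upright, do not bang the sieves down, do not carry parts of a stack away still stacked together, leave the open stack's pan standing where it is and leave the other things alone.

Things in the scene. Friction and masses are not known exactly. Their poses are not given: they have to be found in the camera images.
- pan1: Loose steel receiver pan of the open stack: the same size and shape as a sieve (see sieve1: 58 mm outside, 25 mm high, skirt, mouth, origin at its underside) but with no tab and a plain floor; 0.3 kg. Sieve1 sits in its mouth, and sieve2, if present, in that of sieve1, each origin 20 mm above the one below.
- pan2: The same pan as pan1, under the lidded stack: sieve3 sits in its mouth and the lid in that of sieve3. Set in the mouth of pan1, its origin is 20 mm above pan1's.
- lid: Loose steel lid, 58 mm diameter, 28 mm high, 0.08 kg, at first on sieve3. Origin: centre of its underside, z up. Skirt 45 mm across z = 0 to 5 mm, disc 58 mm z = 5 to 10 mm, then a knob on the axis: 12 mm stem up to z = 14 mm, 20 mm across from z = 17 to 28 mm. It sits in a mouth as a sieve does, 20 mm above the origin of the part below.
- sieve1: Steel ring sieve, 25 mm high, 0.12 kg. Origin: centre of underside, z its axis. Frame 58 mm outside, 50 inside, z = 5 to 25 mm, where it is gripped, clear of the part below; mesh (solid) at z = 8; skirt 45 mm across, z = 0 to 5, sits loosely in the mouth of the part below: pitch 20 mm. One tab, 14 mm wide, z = 7 to 12, sticks out 14 mm along its own +x, so fingers close along y.
- sieve1_tab (a point): outer end of the tab of sieve1: 43 mm from its axis along its own +x, 9.5 mm above its underside
- sieve2: Loose sieve, the same as sieve1 in every way, at first on sieve1. May be absent.
- sieve2_tab (a point): outer end of the tab of sieve2: 43 mm from its axis along its own +x, 9.5 mm above its underside
- sieve3: Loose sieve, the same as sieve1 in every way, at first in pan2, under the lid.
- sieve3_tab (a point): outer end of the tab of sieve3: 43 mm from its axis along its own +x, 9.5 mm above its underside
- sieve4: Loose sieve, the same as sieve1 in every way, at first left askew in the middle of the rack. May be absent.
- sieve4_tab (a point): outer end of the tab of sieve4: 43 mm from its axis along its own +x, 9.5 mm above its underside
- rack: Loose drying rack: flat aluminium plate 210 mm (x) by 230 mm (y), 8 mm thick, 0.9 kg. Origin: centre of underside. Four places drawn as flat dark circles of 66 mm, two by two, each with a flat dark arrow head beside it; all arrows point along the rack's -x, to the edge nearer the robot. A sieve stands there with its origin 8 mm above the rack's.
- place1 (a point): centre of place 1 on the rack's top, at x = -37, y = 57, z = 8 mm in the rack's frame; its arrow is 52 mm from there along the rack's -x; axes as the rack's
- place2 (a point): centre of place 2 on the rack's top, at x = -37, y = -57, z = 8 mm in the rack's frame; its arrow is 52 mm from there along the rack's -x; axes as the rack's
- place3 (a point): centre of place 3 on the rack's top, at x = 66, y = 57, z = 8 mm in the rack's frame; its arrow is 52 mm from there along the rack's -x; axes as the rack's
- place4 (a point): centre of place 4 on the rack's top, at x = 66, y = -57, z = 8 mm in the rack's frame; its arrow is 52 mm from there along the rack's -x; axes as the rack's
- bottle: bystander, to be left alone: small white reagent bottle 41x41x74 mm; origin at the centre of its underside
- timer: bystander, to be left alone: white bench timer 60x60x15 mm; origin at the centre of its underside
- dish: bystander, to be left alone: small red dish 54x54x17 mm (may be absent); origin at the centre of its underside
- marker: bystander, to be left alone: marker pen 11x126x14 mm, along its y; origin at the centre of its underside
- forceps: bystander, to be left alone: forceps 17x134x8 mm, along its y; origin at the centre of its underside
Mind the look-alikes: they are no part of the job. Leave any yellow look-alike of the sieve4 alone.

How it is judged:
On the way:
1. the lid is lifted off and laid down flat on the bench beside the stack (horizontal distance between lid and pan2 above 0.06 m and height (world z) of lid below 0.005 m and angle between lid's own z axis and vertical below 0.1 rad and linear speed of lid below 0.02 m/s), for 0.2 s.
At the end, for the whole second after the job is handed in: every sieve present stands upright and at rest on the rack, within 10 mm of the centre of a place, its tab along the rack's -x within 0.2 rad; pan2 is down in pan1 and the lid in pan2 (6 mm off the axis, 3 mm high at most), pan1 upright within 25 mm of its start (((horizontal distance between sieve1 and place1 below 0.01 m and x of sieve1_tab in the frame of place1 below -0.025 m) or (horizontal distance between sieve1 and place2 below 0.01 m and x of sieve1_tab in the frame of place2 below -0.025 m) or (horizontal distance between sieve1 and place3 below 0.01 m and x of sieve1_tab in the frame of place3 below -0.025 m) or (horizontal distance between sieve1 and place4 below 0.01 m and x of sieve1_tab in the frame of place4 below -0.025 m)) and angle between the x axis of each of sieve1, sieve2, sieve3, sieve4 and the x axis of rack, either way round below 0.2 rad and z of sieve1 in the frame of rack between 0.004 and 0.012 m and angle between each of sieve1, sieve2, sieve3, sieve4, pan2, lid, pan1's own z axis and vertical below 0.08 rad and linear speed of each of sieve1, sieve2, sieve3, sieve4, pan2, lid below 0.02 m/s and ((horizontal distance between sieve2 and place1 below 0.01 m and x of sieve2_tab in the frame of place1 below -0.025 m) or (horizontal distance between sieve2 and place2 below 0.01 m and x of sieve2_tab in the frame of place2 below -0.025 m) or (horizontal distance between sieve2 and place3 below 0.01 m and x of sieve2_tab in the frame of place3 below -0.025 m) or (horizontal distance between sieve2 and place4 below 0.01 m and x of sieve2_tab in the frame of place4 below -0.025 m)) and z of sieve2 in the frame of rack between 0.004 and 0.012 m and ((horizontal distance between sieve3 and place1 below 0.01 m and x of sieve3_tab in the frame of place1 below -0.025 m) or (horizontal distance between sieve3 and place2 below 0.01 m and x of sieve3_tab in the frame of place2 below -0.025 m) or (horizontal distance between sieve3 and place3 below 0.01 m and x of sieve3_tab in the frame of place3 below -0.025 m) or (horizontal distance between sieve3 and place4 below 0.01 m and x of sieve3_tab in the frame of place4 below -0.025 m)) and z of sieve3 in the frame of rack between 0.004 and 0.012 m and ((horizontal distance between sieve4 and place1 below 0.01 m and x of sieve4_tab in the frame of place1 below -0.025 m) or (horizontal distance between sieve4 and place2 below 0.01 m and x of sieve4_tab in the frame of place2 below -0.025 m) or (horizontal distance between sieve4 and place3 below 0.01 m and x of sieve4_tab in the frame of place3 below -0.025 m) or (horizontal distance between sieve4 and place4 below 0.01 m and x of sieve4_tab in the frame of place4 below -0.025 m)) and z of sieve4 in the frame of rack between 0.004 and 0.012 m and horizontal distance between pan2 and pan1 below 0.006 m and z of pan2 in the frame of pan1 between 0.015 and 0.023 m and horizontal distance between lid and pan2 below 0.006 m and z of lid in the frame of pan2 between 0.015 and 0.023 m and distance of pan1 from where it was at the start of the episode below 0.025 m); the robot touches nothing.
It fails at once if a sieve, the lid or a pan is tipped by more than 0.6 rad (angle between any of sieve1, sieve2, sieve3, sieve4, lid, pan1, pan2's own z axis and vertical above 0.6 rad).
It fails at once if two sieves are carried away still stacked together, or sieve3 with the lid or pan2 (((horizontal distance between sieve2 and pan1 above 0.04 m and horizontal distance between sieve2 and pan2 above 0.04 m) and distance between sieve1 and sieve2 below 0.024 m) or (distance of sieve3 from where it was at the start of the episode above 0.04 m and distance between sieve3 and pan2 below 0.024 m) or (distance of sieve3 from where it was at the start of the episode above 0.04 m and distance between sieve3 and lid below 0.024 m)).
It fails at once if the pan of the open stack is dragged more than 25 mm (distance of pan1 from where it was at the start of the episode above 0.025 m).
It fails at once if a sieve is dropped or banged on the rack (over 45 N) (contact force between any of sieve1, sieve2, sieve3, sieve4 and rack above 45 N).
It fails at once if another thing on the bench is moved more than 30 mm (distance of any of bottle, timer, dish, marker, forceps from where it was at the start of the episode above 0.03 m).
Of sieve2, sieve4, dish only 1 to 3 are there at a start; the rules pass over those that are not, and their reading is None.
At some moment in a run one of rack may be knocked a few centimetres aside while the robot is not near it.
It also fails if it takes over 210 s, if anything falls off the work surface, if the arm or the gripper's body presses on something with over 40 N, if the wrist force passes 120 N, or if a joint passes its speed limit or range.

ROBOT

A 6-joint arm with a two-finger parallel gripper is mounted at the origin on a cart in front of the work surface, level with it; the furniture and walls round the work are solid. World frame = base frame: x ahead of the robot, y to its left, z up, the work surface at z = 0. Lengths are in m, angles in rad, forces in N, time in s.
With the tool pointing down it reaches from about 0.35 to 0.85 m from the base axis. Payload 8.1 kg.
Tool frame: the origin (TCP) lies on the mounting face of the last link; the fingertips stand 186 mm ahead of it and the grasp point (between the pads) lies 167 mm ahead of it; z points along the fingers, y is the line along which they close (so a half turn about z gives the same grasp; the last joint's range is limited). The gripper opens to 93 mm and grips with 3 to 60 N. Pads are 15 mm wide; open, the fingers measure 128 mm over their backs; the gripper's body (75 mm by 188 mm) begins 65 mm behind the grasp point.
Start: joints at [-1.208, 0.13, 1.488, -0, 1.523, -0.085], TCP at [0.26, -0.541, 0.405] pointing down, gripper open.
Joint ranges: [-2.96, 2.96], [-0.89, 2.26], [0.02, 2.5], [-1.34, 4.48], [0, 2.73], [-2.66, 2.66]. Speed limits (rad/s): [2.39, 2.39, 2.79, 3.14, 3.14, 3.14].

INTERFACE

Orientations are given as a rotation vector (axis times angle).
In Python, from plant import * gives the robot as it stands. The module is installed in compiled form; this text tells all that it offers.
- The arm moves only by the tool arm_command, never from a script. Its argument "increments" is a list of rows, each a list of 6 numbers: the shift along the tool's x, y, z in units of 0.2 m (1.0 is 0.2 m), then the turn, a rotation vector about the tool's x, y, z in units of pi rad (1.0 is pi rad). A call has exactly 5 rows; each row is the pose to reach, as a shift and turn from the pose commanded when the call began, along the tool's axes at that moment, turning the shorter way round; what a row does not reach only later rows make up. A row lasts 1/8 s, in which the tool goes at most 62.5 mm and 10.7 degrees, less where a joint would pass 70% of its speed; a pose out of reach is approached as far as the arm can. A call with a number of a shift or a turn outside -1 to 1 is refused whole. A call with a gripper value outside its range is refused whole. "fingers" is the closure, from -1 (fully open) to 1 (shut), set as the call begins (left out, the last holds). The fingers move at their own pace and stop on an object; "force" is the grip in N (left out, the last holds). Time passes only in rows, so rows that repeat a pose let the fingers close, or fill a call up. It gives the time, the measured TCP pose, the force, the opening and the grip force at its end, in the units of the state.
- read_state(): the state, without advancing time (a new reading comes with each control period).
- read_camera(name): name is "scene" or "top"; returns a dict with "image" (420x560x3 uint8, red, green, blue), "fx", "fy", "cx", "cy" (pixels), "T" (4x4, takes a point from camera to world coordinates). Camera axes: x right, y down, z forward; pixel columns grow to the right and rows downward; lengths in m; the calibration is good to about 2 mm. A picture is of the moment at which its call begins. There is no depth.
- close_job(): hands the job in; it is judged then, once.
The state is a dict: "t": time; "q": joint angles; "dq": joint speeds; "joint_torque": joint torques, N m; "tool_pos": TCP position; "orientation": TCP orientation; "force": force on the tool from outside, world axes, zero at the start; "wrist_torque": the same for the moment, N m; "opening": finger opening in m; "gripper_force": force on a finger pad.
Only numpy, scipy, OpenCV 4.12 (cv2) and the standard library are available. Lean on these libraries where they do the work, as an engineer would, in place of code of your own. Each camera call takes 0.05 s, during which the arm holds its last target. There are 200 camera calls.

## Working session

There is one attempt and no reset: what is moved stays moved. The work goes in short steps, Python scripts to look and compute and a tool call to move; the robot and the scene stay as the last step left them, time stands still between calls to the robot, and variables do not carry over. Pictures are saved under pics/ and viewed, at most 14 in all, crops included, and the job is handed in when it is done.

Besides the shell and the picture viewer there is one more tool, called after ">>>" as name([rows], argument=value, ...), one row to a line, values as JSON. arm_command: Moves the arm, as the interface text tells. Shifts and turns lie within -1 to 1; 1 stands for 0.2 m of shift or pi rad of turn. Its arguments: {"type":"object","properties":{"increments":{"type":"array","items":{"type":"array","items":{"type":"number","minimum":-1,"maximum":1}}},"fingers":{"type":"number"},"force":{"type":"number"}},"required":["increments"]}

```bash
mkdir -p pics; python3 - <<'E'
from plant import *
import cv2,numpy as np
for n in("scene","top"):
    c=read_camera(n); cv2.imwrite(f"pics/{n}0.png",c["image"][:,:,::-1]); print(n,c["fx"],c["fy"],c["cx"],c["cy"]);print(np.round(c["T"],3))
s=read_state();print({k:np.round(v,3) for k,v in s.items()})
E
```

```text
scene 423.39988839825844 423.39988839825844 279.7796397635991 208.22036840552823
[[-0.509 -0.546  0.665 -0.126]
 [-0.861  0.309 -0.405  0.534]
 [ 0.016 -0.779 -0.627  0.731]
 [ 0.     0.     0.     1.   ]]
top 425.32387559996636 425.32387559996636 280.0741313057742 211.29029603142217
[[ 1.300e-02 -9.970e-01  8.100e-02  4.880e-01]
 [-1.000e+00 -1.300e-02 -1.000e-03  1.070e-01]
 [ 2.000e-03 -8.100e-02 -9.970e-01  1.123e+00]
 [ 0.000e+00  0.000e+00  0.000e+00  1.000e+00]]
{'t': np.float64(0.1), 'q': array([-1.208,  0.131,  1.489,  0.   ,  1.523, -0.085]), 'dq': array([ 0.003,  0.   , -0.004, -0.   ,  0.   ,  0.002]), 'joint_torque': array([ 1.0000e-03, -5.6134e+01, -4.9310e+01,  7.7000e-02,  2.9000e-02,
       -0.0000e+00]), 'tool_pos': array([ 0.26 , -0.541,  0.404]), 'orientation': array([-3.062, -0.697,  0.   ]), 'force': array([-0.726,  0.496,  0.547]), 'wrist_torque': array([-0.021,  0.016, -0.019]), 'gripper_force': np.float64(0.0), 'opening': np.float64(0.093)}
```

View pics/top0.png

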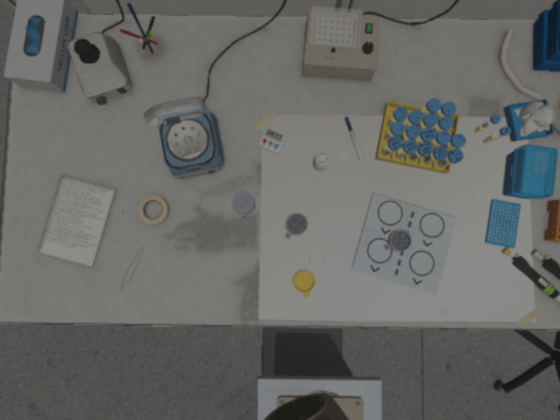

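View pics/scene0.png

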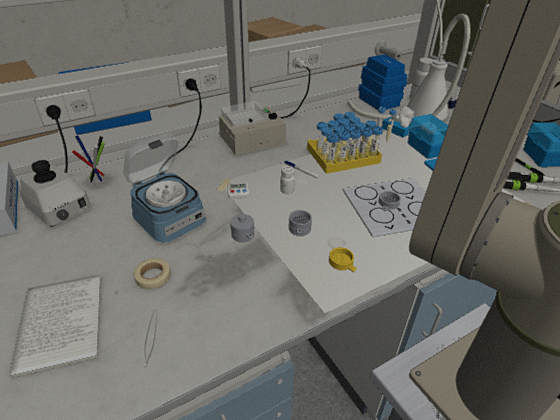

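Candidates in the top view are the lidded stack (243,203), the open stack (296,224), a grey sieve on the rack (400,240), a yellow look-alike (303,281) and a pale ring (316,257). By the description I take the grey ones. I'll check them in one close crop.

```bash
python3 - <<'E'
import cv2,numpy as np
a=cv2.imread("pics/top0.png")[180:300,225:465]; b=cv2.imread("pics/scene0.png")[165:275,220:430]
a=cv2.resize(a,(600,300),interpolation=cv2.INTER_CUBIC); b=cv2.resize(b,(600,300),interpolation=cv2.INTER_CUBIC)
cv2.imwrite("pics/crop0.png",np.clip(np.vstack([a,b])*1.3,0,255))
E
```

```text
[ WARN:0@0.045] global loadsave.cpp:1063 imwrite_ Unsupported depth image for selected encoder is fallbacked to CV_8U.
```

View pics/crop0.png

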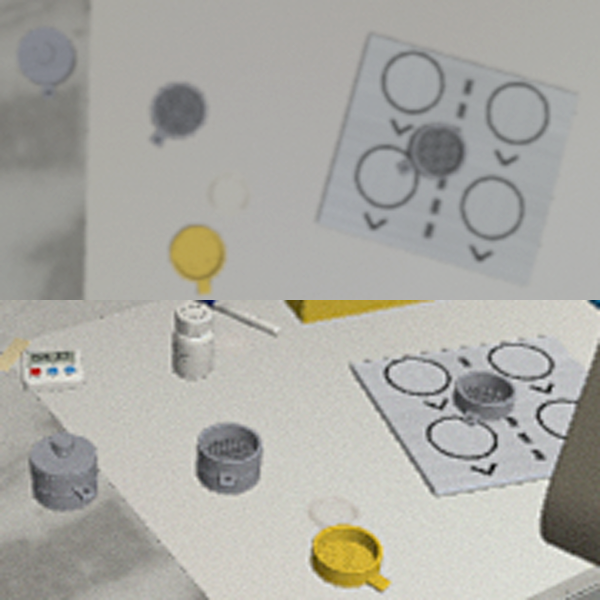

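```bash
cat >h.py <<'E'
from plant import *
import cv2,numpy as np
from scipy.spatial.transform import Rotation as R
def cast(c,px,z):
    T=np.array(c["T"]);d=T[:3,:3]@[(px[0]-c["cx"])/c["fx"],(px[1]-c["cy"])/c["fy"],1]
    return (T[:3,3]+d*(z-T[2,3])/d[2])[:2]
def proj(c,p):
    q=np.linalg.inv(c["T"])@[*p,1];return np.array([c["cx"]+c["fx"]*q[0]/q[2],c["cy"]+c["fy"]*q[1]/q[2]])
P=np.array([[-37,57],[-37,-57],[66,57],[66,-57]])/1e3
def rack(c,roi=(340,185,125,115),th=110,verbose=True):
    x0,y0,w,h=roi
    g=cv2.cvtColor(c["image"],cv2.COLOR_RGB2GRAY)[y0:y0+h,x0:x0+w]
    g=cv2.resize(g,None,fx=4,fy=4,interpolation=cv2.INTER_CUBIC)
    bg=cv2.GaussianBlur(cv2.morphologyEx(g,cv2.MORPH_CLOSE,np.ones((41,41))),(0,0),15)
    m=((bg.astype(int)-g)>25).astype(np.uint8)*255
    cs,_=cv2.findContours(m,cv2.RETR_CCOMP,cv2.CHAIN_APPROX_NONE)
    out=[]
    for k in cs:
        if len(k)<60: continue
        (u,v),(a,b),_=cv2.fitEllipse(k)
        fill=cv2.contourArea(k)/(np.pi*a*b/4)
        if 80<a<130 and b/a<1.08 and fill>.95: out.append(((u+.5)/4-.5+x0,(v+.5)/4-.5+y0,a/4,b/4))
    return out,m
def fitrack(pts):
    """pts: world centres of any circles -> rack origin xy, yaw (|yaw|<0.7 assumed)"""
    best=None
    import itertools
    pts=np.array(pts)
    for ids in itertools.permutations(range(4),len(pts)):
        A=P[list(ids)];a=A-A.mean(0);b=pts-pts.mean(0)
        th=np.arctan2((a[:,0]*b[:,1]-a[:,1]*b[:,0]).sum(),(a*b).sum())
        Rm=np.array([[np.cos(th),-np.sin(th)],[np.sin(th),np.cos(th)]])
        t=pts.mean(0)-Rm@A.mean(0);e=np.abs(pts-(A@Rm.T+t)).max()
        if abs(th)<.9 and (best is None or e<best[0]): best=(e,t,th,P@Rm.T+t)
    return best
def plan(*tg):
    """targets (x,y,z_grasp,yaw): yaw = world angle of tool y axis; prints increments"""
    s=read_state();p=np.array(s["tool_pos"]);o=R.from_rotvec(s["orientation"])
    for x,y,z,yaw in tg:
        q=np.array([x,y,z+.167]);yv=np.array([np.cos(yaw),np.sin(yaw),0]);zv=np.array([0,0,-1.])
        b=R.from_matrix(np.c_[np.cross(yv,zv),yv,zv])
        d=o.inv().apply(q-p)/.2;r=(o.inv()*b).as_rotvec()/np.pi
        print(np.round(d,4).tolist(),np.round(r,4).tolist());p,o=q,b
def yawnow():
    y=R.from_rotvec(read_state()["orientation"]).as_matrix()[:,1];return np.arctan2(y[1],y[0])
E
python3 - <<'E'
from h import *
c=read_camera("top")
o,m=rack(c);print(np.round(o,1).tolist())
big={}
for k in o:
    for b in big: 
        if abs(k[0]-b[0])+abs(k[1]-b[1])<4: big[b].append(k[:2]);break
    else: big[(k[0],k[1])]=[k[:2]]
W=[cast(c,np.mean(v,0),.008) for v in big.values()];print(np.round(W,4).tolist());print(fitrack(W))
hsv=cv2.cvtColor(c["image"],cv2.COLOR_RGB2HSV)
print([c["image"][v,u].tolist() for u,v in((243,203),(243,195),(296,224),(290,234),(270,215),(225,203),(248,217),(400,240))])
g=c["image"].astype(int)
for nm,(x0,y0,x1,y1),zt,zm,bl in(("lid",(222,182,262,225),.05,.0295,1),("open",(275,205,318,246),.045,.0295,0),("s4",(380,222,416,262),.033,.0175,0)):
    sub=np.clip(g[y0:y1,x0:x1],0,255).astype(np.uint8);sub=cv2.resize(sub,None,fx=4,fy=4,interpolation=cv2.INTER_CUBIC)
    L=cv2.cvtColor(sub,cv2.COLOR_RGB2GRAY)
    if bl: q=np.clip((sub[...,2].astype(int)-sub[...,0])*6,0,255).astype(np.uint8)
    else: q=255-L
    t,mk=cv2.threshold(q,0,255,cv2.THRESH_OTSU)
    op=cv2.morphologyEx(mk,cv2.MORPH_OPEN,cv2.getStructuringElement(cv2.MORPH_ELLIPSE,(45,45)))
    cs=max(cv2.findContours(op,0,1)[0],key=cv2.contourArea)
    (u,v),ax,_=cv2.fitEllipse(cs);f=lambda u,v:((u+.5)/4-.5+x0,(v+.5)/4-.5+y0)
    ctr=cast(c,f(u,v),zt)
    rest=cv2.morphologyEx(mk&~cv2.dilate(op,np.ones((5,5))),cv2.MORPH_OPEN,np.ones((5,5)))
    print(nm,t,np.round(f(u,v),1),np.array(ax)/4,np.round(ctr,4))
    n,_,st,ce=cv2.connectedComponentsWithStats(rest)
    for i in range(1,n):
        if st[i,4]>60:
            w=cast(c,f(*ce[i]),zm);d=w-ctr;print("  blob",st[i,4],np.round(f(*ce[i]),1),"r",np.hypot(*d).round(4),"ang",np.arctan2(d[1],d[0]).round(3))
    cv2.imwrite(f"pics/m_{nm}.png",np.hstack([mk,L]))
cv2.imwrite("pics/rm.png",m)
a=[cv2.copyMakeBorder(x,0,180-x.shape[0],0,0,cv2.BORDER_CONSTANT) for x in(cv2.imread(f"pics/m_{n}.png",0) for n in("lid","open","s4"))]
cv2.imwrite("pics/masks.png",cv2.resize(np.hstack(a),None,fx=.8,fy=.8))
E
```

```text
[[421.5, 262.7, 25.3, 25.9], [421.4, 262.8, 22.1, 22.5], [431.6, 224.9, 25.0, 25.7], [431.6, 224.9, 21.7, 22.3], [389.7, 212.5, 25.0, 25.5], [389.7, 212.5, 21.7, 22.4]]
[[0.449, -0.265], [0.5481, -0.293], [0.5793, -0.1833]]
(np.float64(7.636005756905817e-05), array([ 0.50017275, -0.22020302]), np.float64(-0.2760164006520018), array([[ 0.48010717, -0.15527711],
       [ 0.44903932, -0.26496207],
       [ 0.57920849, -0.18334719],
       [ 0.54814064, -0.29303214]]))
[[99, 101, 107], [101, 102, 109], [80, 81, 84], [98, 100, 104], [131, 130, 127], [119, 118, 114], [100, 100, 96], [78, 80, 82]]
lid 18.0 [242.8 201.9] [21.43306541 22.2087307 ] [0.5979 0.2   ]
  blob 300 [244. 216.] r 0.0344 ang -3.081
open 148.0 [295.9 223.8] [20.88589668 22.20684052] [0.5444 0.0646]
  blob 251 [287.6 235.2] r 0.0354 ang 2.523
s4 152.0 [398.7 240. ] [21.40798569 24.20192719] [ 0.5069 -0.1993]
  blob 520 [390.  223.5] r 0.0465 ang 0.396
  blob 263 [409.2 224. ] r 0.053 ang -0.648
  blob 427 [384.7 230.8] r 0.0398 ang 0.928
  blob 202 [382.6 239. ] r 0.0377 ang 1.506
  blob 208 [385.7 246.6] r 0.0342 ang 2.096
  blob 434 [388.6 256.6] r 0.0482 ang 2.661
  blob 216 [401.3 253.1] r 0.035 ang -2.833
  blob 342 [411.8 256.2] r 0.0559 ang -2.399
  blob 120 [399.1 260.4] r 0.0524 ang -3.05
```

View pics/masks.png

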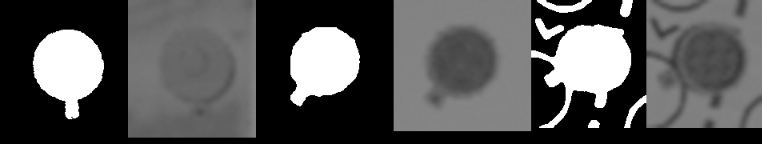

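```bash
python3 - <<'E'
from h import *
c=read_camera("top");s=read_camera("scene")
L=cv2.resize(cv2.cvtColor(c["image"],cv2.COLOR_RGB2GRAY)[215:270,375:425],None,fx=4,fy=4,interpolation=cv2.INTER_CUBIC)
for sz in(55,65,71):
  op=cv2.morphologyEx((L<108).astype(np.uint8),cv2.MORPH_OPEN,cv2.getStructuringElement(cv2.MORPH_ELLIPSE,(sz,sz)))
  k=max(cv2.findContours(op,0,1)[0],key=cv2.contourArea);(u,v),ax,_=cv2.fitEllipse(k)
  p=((u+.5)/4-.5+375,(v+.5)/4-.5+215);w=cast(c,p,.033);d=cast(c,(385.9,246.5),.0175)-w
  print(p,np.array(ax)/4,w,np.hypot(*d),np.arctan2(d[1],d[0]))
for z in(0,.045,.065): print("open",z,proj(s,(.5444,.0646,z)))
print("lid50",proj(s,(.598,.2,.05)),proj(s,(.598,.2,.068)))
print(yawnow())
E
```

```text
(398.7251949310303, 239.9572048187256) [22.17619514 24.56554413] [ 0.50705479 -0.19931039] 0.033716667395681285 2.1020192515039677
(398.7448844909668, 239.95762062072754) [22.10726166 24.45882988] [ 0.50705438 -0.19936078] 0.03375992504492827 2.1012526415412567
(398.750186920166, 239.99169921875) [22.05938148 24.4192276 ] [ 0.50696754 -0.19937351] 0.033727064388741027 2.0988405483926478
open 0 [299.57103097 230.63476732]
open 0.045 [300.38285047 217.32304574]
open 0.065 [300.75761212 211.17793265]
lid50 [242.56487352 221.00254351] [242.27723388 215.39929034]
-1.123025094963167
```

The open stack's rim projects to z = 45 mm, so sieve2 is absent. The dish is absent too. The targets are sieve4 (400,240), sieve3 under the lid (243,203) and sieve1 (296,224). I leave the yellow one alone and start with sieve4.

```bash
python3 - <<'E'
from h import *
plan((.40,-.36,.16,-.3),(.506,-.2005,.10,.479),(.506,-.2005,.031,.479))
E
```

```text
[1.0233, -0.5107, 0.3866] [-0.0003, -0.0001, -0.262]
[0.9185, 0.2707, 0.3] [0.0, 0.0, -0.248]
[0.0, 0.0, 0.345] [0.0, 0.0, 0.0]
```

>>> arm_command([
  [1,-0.51,0.38,0,0,-0.262],
  [1,-0.51,0.38,0,0,-0.262],
  [1,-0.51,0.38,0,0,-0.262],
  [1,-0.51,0.38,0,0,-0.262],
  [1,-0.51,0.38,0,0,-0.262],
], fingers=-1)

```text
t: 0.88
tool_pos: [0.3973, -0.3591, 0.3268]
orientation: [-2.518, -1.873, -0.001]
force: [-0.7, -0.4, -0.2]
opening: 0.0931
gripper_force: 0.0
```

>>> arm_command([
  [0.92,0.27,0.3,0,0,-0.248],
  [0.92,0.27,0.3,0,0,-0.248],
  [0.92,0.27,0.3,0,0,-0.248],
  [0.92,0.27,0.3,0,0,-0.248],
  [0.92,0.27,0.3,0,0,-0.248],
])

```text
t: 1.5
tool_pos: [0.5021, -0.2013, 0.2681]
orientation: [-1.626, -2.686, 0.0]
force: [0.8, -0.0, -0.2]
opening: 0.0935
gripper_force: 0.0
```

```bash
python3 - <<'E'
from h import *
s=read_state();print(s["tool_pos"],yawnow(),s["force"],s["t"]);plan((.506,-.2005,.10,.479),(.506,-.2005,.031,.479))
E
```

```text
[ 0.50211114 -0.20129478  0.26806758] 0.48190578760991165 [ 0.80122304 -0.04101943 -0.1722816 ] 1.5
[-0.0055, 0.0191, 0.0053] [-0.0002, -0.0003, 0.0009]
[0.0, 0.0, 0.345] [0.0, 0.0, 0.0]
```

>>> arm_command([
  [-0.005,0.019,0.1,0,0,0],
  [-0.005,0.019,0.2,0,0,0],
  [-0.005,0.019,0.3,0,0,0],
  [-0.005,0.019,0.35,0,0,0],
  [-0.005,0.019,0.35,0,0,0],
])

```text
t: 2.12
tool_pos: [0.505, -0.202, 0.1976]
orientation: [-1.633, -2.681, 0.0]
force: [-0.3, -0.2, 0.6]
opening: 0.0933
gripper_force: 0.0
```

>>> arm_command([
  [0,0,0,0,0,0],
  [0,0,0,0,0,0],
  [0,0,0,0,0,0],
  [0,0,0,0,0,0],
  [0,0,0,0,0,0],
], fingers=1, force=12)

```text
t: 2.75
tool_pos: [0.5059, -0.2016, 0.1991]
orientation: [1.63, 2.685, 0.0]
force: [0.4, 0.5, 2.2]
opening: 0.0571
gripper_force: 12.0
```

>>> arm_command([
  [0,0,-0.02,0,0,0],
  [0,0,-0.1,0,0,0],
  [0,0,-0.2,0,0,0],
  [0,0,-0.25,0,0,0],
  [0,0,-0.25,0,0,0],
])

```text
t: 3.38
tool_pos: [0.5062, -0.2019, 0.2501]
orientation: [1.63, 2.683, 0.0]
force: [0.4, -0.0, -2.5]
opening: 0.0572
gripper_force: 12.0
```

```bash
cat >>h.py <<'E'
def rackpose(c):
    o,m=rack(c);big={}
    for k in o:
        for b in big:
            if abs(k[0]-b[0])+abs(k[1]-b[1])<4: big[b].append(k[:2]);break
        else: big[k[:2]]=[k[:2]]
    f=fitrack([cast(c,np.mean(v,0),.008) for v in big.values()])
    print("rack n",len(big),"res",round(f[0],4),np.round(f[1],4),"yaw",round(f[2],4),"place tool-yaw",round(f[2]+np.pi/2,4));print(np.round(f[3],4).tolist());return f
E
python3 - <<'E'
from h import *
s=read_state();print(s["tool_pos"],yawnow(),s["opening"],s["gripper_force"],s["t"])
c=read_camera("top");cv2.imwrite("pics/t1.png",c["image"][:,:,::-1])
x=read_camera("scene")["image"][:,:,::-1];cv2.imwrite("pics/s1.png",x)
plan((.449,-.265,.082,1.295),(.449,-.265,.033,1.295))
E
```

```text
[ 0.50616335 -0.20185493  0.25011702] 0.4791975328687927 0.057194432791853676 11.999943405389786 3.375
[-0.1514, -0.3972, -0.0029] [-0.0, -0.0001, -0.2597]
[0.0, 0.0, 0.245] [0.0, 0.0, 0.0]
```

View pics/s1.png

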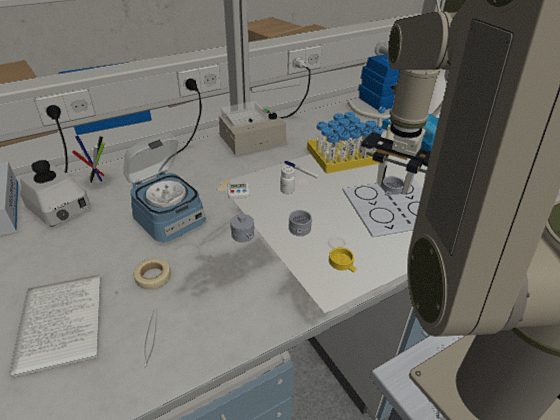

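The sieve is held level in the fingers at about (395,183) in the scene view, and the rack is still in place. Now I carry it to place 2.

>>> arm_command([
  [-0.151,-0.397,0,0,0,-0.26],
  [-0.151,-0.397,0,0,0,-0.26],
  [-0.151,-0.397,0,0,0,-0.26],
  [-0.151,-0.397,0,0,0,-0.26],
  [-0.151,-0.397,0,0,0,-0.26],
])

```text
t: 4.1
tool_pos: [0.4487, -0.2649, 0.2476]
orientation: [-0.424, -3.111, -0.001]
force: [0.8, -0.6, -1.6]
opening: 0.0573
gripper_force: 12.0
```

>>> arm_command([
  [0,0,0,0,0,0],
  [0,0,0.08,0,0,0],
  [0,0,0.15,0,0,0],
  [0,0,0.2,0,0,0],
  [0,0,0.22,0,0,0],
])

```text
t: 4.72
tool_pos: [0.4487, -0.2647, 0.2033]
orientation: [-0.43, -3.11, -0.002]
force: [0.8, 0.4, -1.6]
opening: 0.0574
gripper_force: 12.0
```

```bash
python3 - <<'E'
from h import *
s=read_state();print(s["tool_pos"],yawnow(),s["force"],s["opening"],s["gripper_force"],s["t"])
c=read_camera("top");cv2.imwrite("pics/t1.png",c["image"][:,:,::-1][170:310,330:480])
try: rackpose(c)
except Exception as e: print(e)
plan((.449,-.265,.0325,1.295))
E
```

```text
[ 0.44873526 -0.26466672  0.20331072] 1.2957845334963969 [ 0.770933    0.37408945 -1.57450539] 0.05740299792124659 11.999869644641876 4.725
rack n 3 res 0.0 [ 0.5002 -0.2202] yaw -0.2762 place tool-yaw 1.2946
[[0.4801, -0.1552], [0.449, -0.2649], [0.5792, -0.1833], [0.5481, -0.293]]
[-0.0013, -0.001, 0.0194] [0.0002, -0.0005, 0.0003]
```

>>> arm_command([
  [0,0,0.005,0,0,0],
  [0,0,0.01,0,0,0],
  [0,0,0.014,0,0,0],
  [0,0,0.018,0,0,0],
  [0,0,0.02,0,0,0],
])

```text
t: 5.4
tool_pos: [0.4492, -0.265, 0.2008]
orientation: [0.43, 3.112, -0.0]
force: [-0.2, -0.6, -1.0]
opening: 0.057
gripper_force: 12.0
```

>>> arm_command([
  [0,0,0,0,0,0],
  [0,0,0,0,0,0],
  [0,0,0,0,0,0],
  [0,0,0,0,0,0],
  [0,0,0,0,0,0],
], fingers=-1)

```text
t: 6.02
tool_pos: [0.4492, -0.265, 0.2008]
orientation: [0.43, 3.112, -0.0]
force: [0.4, -0.3, 0.1]
opening: 0.0928
gripper_force: 0.0
```

>>> arm_command([
  [0,0,-0.1,0,0,0],
  [0,0,-0.4,0,0,0],
  [0,0,-0.6,0,0,0],
  [0,0,-0.6,0,0,0],
  [0,0,-0.6,0,0,0],
])

```text
t: 6.65
tool_pos: [0.449, -0.2649, 0.3201]
orientation: [-0.43, -3.112, -0.0]
force: [-0.1, 0.0, -1.0]
opening: 0.093
gripper_force: 0.0
```

```bash
python3 - <<'E'
from h import *
plan((.52,.0,.16,1.45),(.598,.2,.12,1.63),(.598,.2,.072,1.63))
E
```

```text
[0.0176, 1.3711, -0.034] [0.0001, -0.0002, -0.049]
[-0.2667, 1.0397, 0.2] [0.0, 0.0, -0.0573]
[0.0, 0.0, 0.24] [0.0, 0.0, 0.0]
```

>>> arm_command([
  [0,1,0,0,0,0],
  [0,1,0,0,0,0],
  [0,1,0,0,0,0],
  [0,1,0,0,0,0],
  [0,1,0,0,0,0],
])

```text
t: 7.28
tool_pos: [0.5031, -0.072, 0.3192]
orientation: [-0.427, -3.11, 0.0]
force: [0.7, -0.2, -0.4]
opening: 0.0928
gripper_force: 0.0
```

>>> arm_command([
  [0,1,0,0,0,-0.1],
  [0,1,0,0,0,-0.1],
  [0,1,0,0,0,-0.1],
  [0,1,0,0,0,-0.1],
  [0,1,0,0,0,-0.1],
])

```text
t: 7.9
tool_pos: [0.5578, 0.1189, 0.3199]
orientation: [0.062, -3.14, 0.001]
force: [-0.3, -0.3, 0.1]
opening: 0.0927
gripper_force: 0.0
```

```bash
python3 - <<'E'
from h import *
c=read_camera("top");f=rackpose(c)
cv2.imwrite("pics/t2.png",cv2.resize(c["image"][185:300,340:465,::-1],None,fx=4,fy=4,interpolation=cv2.INTER_CUBIC))
print(proj(c,(*f[3][1],.033)))
plan((.598,.2,.12,1.63),(.598,.2,.072,1.63))
E
```

```text
rack n 3 res 0.0 [ 0.5002 -0.2202] yaw -0.2758 place tool-yaw 1.295
[[0.4801, -0.1553], [0.449, -0.265], [0.5792, -0.1833], [0.5481, -0.293]]
[424.70559956 263.11438524]
[-0.2172, 0.4009, 0.1644] [-0.0003, -0.0004, -0.0067]
[0.0, 0.0, 0.24] [0.0, 0.0, 0.0]
```

View pics/t2.png

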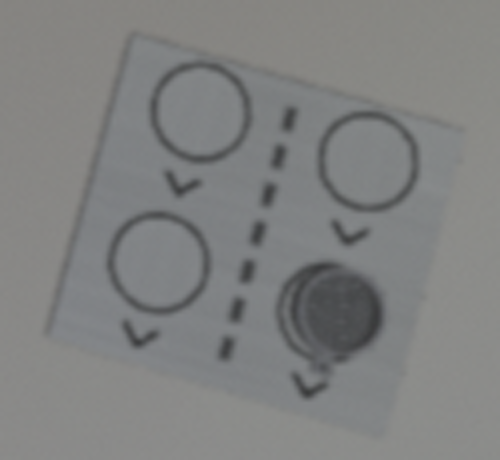

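Sieve4 stands at pixel (425,263) within about 1.5 mm of place 2's centre, and its tab at (420,277) lies along the arrow. Next is the lid.

>>> arm_command([
  [-0.217,0.4,0.164,0,0,-0.007],
  [-0.217,0.4,0.164,0,0,-0.007],
  [-0.217,0.4,0.164,0,0,-0.007],
  [-0.217,0.4,0.164,0,0,-0.007],
  [-0.217,0.4,0.164,0,0,-0.007],
])

```text
t: 8.57
tool_pos: [0.5981, 0.1999, 0.2887]
orientation: [-0.093, 3.139, -0.0]
force: [0.1, 0.7, 0.4]
opening: 0.0931
gripper_force: 0.0
```

>>> arm_command([
  [0,0,0.08,0,0,0],
  [0,0,0.16,0,0,0],
  [0,0,0.22,0,0,0],
  [0,0,0.24,0,0,0],
  [0,0,0.24,0,0,0],
])

```text
t: 9.2
tool_pos: [0.5978, 0.2017, 0.2394]
orientation: [0.097, -3.139, 0.0]
force: [0.1, 0.7, 0.2]
opening: 0.0931
gripper_force: 0.0
```

>>> arm_command([
  [0,0,0,0,0,0],
  [0,0,0,0,0,0],
  [0,0,0,0,0,0],
  [0,0,0,0,0,0],
  [0,0,0,0,0,0],
], fingers=1, force=8)

```text
t: 9.82
tool_pos: [0.5979, 0.2017, 0.24]
orientation: [-0.097, 3.14, 0.0]
force: [0.4, 0.2, 0.5]
opening: 0.0474
gripper_force: 0.0
```

>>> arm_command([
  [0,0,0,0,0,0],
  [0,0,0,0,0,0],
  [0,0,-0.02,0,0,0],
  [0,0,-0.1,0,0,0],
  [0,0,-0.15,0,0,0],
])

```text
t: 10.45
tool_pos: [0.5984, 0.2017, 0.2719]
orientation: [-0.096, 3.138, 0.001]
force: [0.9, -0.2, -0.4]
opening: 0.0199
gripper_force: 8.0
```

```bash
python3 - <<'E'
from h import *
s=read_state();print(s["tool_pos"],yawnow(),s["opening"],s["gripper_force"],s["t"])
cv2.imwrite("pics/s2.png",cv2.resize(read_camera("scene")["image"][100:300,130:330,::-1],None,fx=2,fy=2))
plan((.54,.315,.105,1.63),(.54,.315,.034,1.63))
E
```

```text
[0.59836083 0.20174903 0.27186991] 1.6321845409688005 0.019893013706664058 8.000025889487006 10.45
[0.2589, 0.5825, 0.0066] [0.0002, 0.0013, 0.0007]
[0.0, 0.0, 0.355] [0.0, 0.0, 0.0]
```

View pics/s2.png

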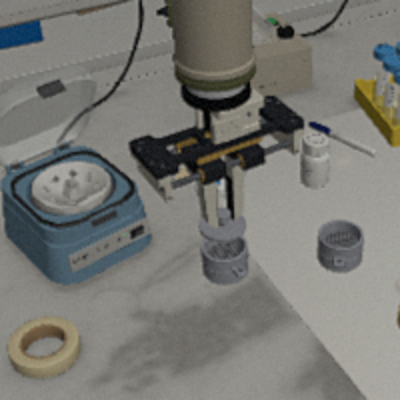

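The lid is off at scene crop (222,222), and sieve3 in pan2 is open below it. I lay the lid on the bench to the left and feel for contact on the way down.

>>> arm_command([
  [0.259,0.582,0,0,0,0],
  [0.259,0.582,0,0,0,0],
  [0.259,0.582,0,0,0,0],
  [0.259,0.582,0,0,0,0],
  [0.259,0.582,0,0,0,0],
])

```text
t: 11.12
tool_pos: [0.5398, 0.3135, 0.2701]
orientation: [-0.094, 3.14, -0.0]
force: [0.2, 0.3, -0.9]
opening: 0.0195
gripper_force: 8.0
```

>>> arm_command([
  [0,0,0.08,0,0,0],
  [0,0,0.16,0,0,0],
  [0,0,0.24,0,0,0],
  [0,0,0.29,0,0,0],
  [0,0,0.31,0,0,0],
])

```text
t: 11.75
tool_pos: [0.5387, 0.3145, 0.2066]
orientation: [0.096, -3.139, 0.001]
force: [0.5, -0.6, -0.2]
opening: 0.0198
gripper_force: 8.0
```

>>> arm_command([
  [0,0,0.005,0,0,0],
  [0,0,0.01,0,0,0],
  [0,0,0.015,0,0,0],
  [0,0,0.015,0,0,0],
  [0,0,0.015,0,0,0],
])

```text
t: 12.38
tool_pos: [0.5391, 0.3147, 0.2051]
orientation: [-0.096, 3.14, 0.0]
force: [-0.9, 0.0, -1.4]
opening: 0.0194
gripper_force: 8.0
```

>>> arm_command([
  [0,0,0.005,0,0,0],
  [0,0,0.01,0,0,0],
  [0,0,0.01,0,0,0],
  [0,0,0.01,0,0,0],
  [0,0,0.01,0,0,0],
])

```text
t: 13.0
tool_pos: [0.5391, 0.3146, 0.203]
orientation: [-0.096, 3.14, 0.0]
force: [-0.1, 0.4, -1.3]
opening: 0.0196
gripper_force: 8.0
```

>>> arm_command([
  [0,0,0.004,0,0,0],
  [0,0,0.008,0,0,0],
  [0,0,0.008,0,0,0],
  [0,0,0.008,0,0,0],
  [0,0,0.008,0,0,0],
])

```text
t: 13.62
tool_pos: [0.5392, 0.3147, 0.2023]
orientation: [-0.096, 3.14, 0.0]
force: [-2.8, -1.1, 6.8]
opening: 0.0193
gripper_force: 8.0
```

>>> arm_command([
  [0,0,0.004,0,0,0],
  [0,0,0.008,0,0,0],
  [0,0,0.008,0,0,0],
  [0,0,0.008,0,0,0],
  [0,0,0.008,0,0,0],
])

```text
t: 14.25
tool_pos: [0.5397, 0.3147, 0.2015]
orientation: [-0.096, 3.138, 0.0]
force: [-2.4, -3.2, 10.2]
opening: 0.0192
gripper_force: 8.0
```

>>> arm_command([
  [0,0,-0.004,0,0,0],
  [0,0,-0.004,0,0,0],
  [0,0,-0.004,0,0,0],
  [0,0,-0.004,0,0,0],
  [0,0,-0.004,0,0,0],
], fingers=-1)

```text
t: 14.88
tool_pos: [0.539, 0.3146, 0.2004]
orientation: [0.096, -3.14, 0.0]
force: [0.4, 0.3, 0.3]
opening: 0.0647
gripper_force: 0.0
```

>>> arm_command([
  [0,0,0,0,0,0],
  [0,0,0,0,0,0],
  [0,0,-0.1,0,0,0],
  [0,0,-0.3,0,0,0],
  [0,0,-0.5,0,0,0],
])

```text
t: 15.5
tool_pos: [0.5391, 0.3146, 0.303]
orientation: [-0.096, 3.139, 0.0]
force: [0.5, 0.1, -1.2]
opening: 0.0932
gripper_force: 0.0
```

```bash
python3 - <<'E'
from h import *
plan((.598,.2005,.12,1.63),(.598,.2005,.046,1.63))
E
```

```text
[-0.2591, -0.5876, 0.0801] [0.0001, 0.0002, 0.0007]
[0.0, 0.0, 0.37] [0.0, 0.0, 0.0]
```

>>> arm_command([
  [-0.259,-0.588,0.08,0,0,0],
  [-0.259,-0.588,0.08,0,0,0],
  [-0.259,-0.588,0.08,0,0,0],
  [-0.259,-0.588,0.08,0,0,0],
  [-0.259,-0.588,0.08,0,0,0],
])

```text
t: 16.12
tool_pos: [0.5977, 0.2016, 0.2853]
orientation: [-0.098, 3.139, 0.001]
force: [0.2, -0.9, 0.3]
opening: 0.093
gripper_force: 0.0
```

>>> arm_command([
  [0,0,0.1,0,0,0],
  [0,0,0.2,0,0,0],
  [0,0,0.3,0,0,0],
  [0,0,0.36,0,0,0],
  [0,0,0.37,0,0,0],
])

```text
t: 16.75
tool_pos: [0.5974, 0.2003, 0.2087]
orientation: [0.096, -3.138, 0.001]
force: [-0.8, -0.1, -0.2]
opening: 0.0929
gripper_force: 0.0
```

>>> arm_command([
  [0,0,0,0,0,0],
  [0,0,0,0,0,0],
  [0,0,0,0,0,0],
  [0,0,0,0,0,0],
  [0,0,0,0,0,0],
], fingers=1, force=12)

```text
t: 17.38
tool_pos: [0.5982, 0.2005, 0.211]
orientation: [-0.096, 3.139, 0.0]
force: [-1.4, -0.9, 1.7]
opening: 0.0567
gripper_force: 12.0
```

>>> arm_command([
  [0,0,0,0,0,0],
  [0,0,-0.02,0,0,0],
  [0,0,-0.1,0,0,0],
  [0,0,-0.2,0,0,0],
  [0,0,-0.25,0,0,0],
])

```text
t: 18.0
tool_pos: [0.5988, 0.2006, 0.2635]
orientation: [-0.096, 3.137, 0.001]
force: [0.9, -0.0, -0.9]
opening: 0.0571
gripper_force: 12.0
```

```bash
python3 - <<'E'
from h import *
s=read_state();print(s["tool_pos"],yawnow(),s["opening"],s["gripper_force"],s["t"])
cv2.imwrite("pics/s3.png",cv2.resize(read_camera("scene")["image"][120:300,130:330,::-1],None,fx=2,fy=2))
f=rackpose(read_camera("top"))
plan((.585,.0,.13,1.46),(*f[3][2],.082,f[2]+np.pi/2),(*f[3][2],.0335,f[2]+np.pi/2))
E
```

```text
[0.59876066 0.2006359  0.26347447] 1.6322376632494189 0.05705454570757253 11.99962466955185 18.0
rack n 3 res 0.0001 [ 0.492  -0.2413] yaw -0.2783 place tool-yaw 1.2925
[[0.4721, -0.1763], [0.4408, -0.2859], [0.5712, -0.2046], [0.5398, -0.3142]]
[0.1301, -0.997, -0.1699] [0.0003, 0.0012, 0.0548]
[-0.0443, -1.0243, 0.24] [0.0, 0.0, 0.0533]
[0.0, 0.0, 0.2425] [0.0, 0.0, 0.0]
```

View pics/s3.png

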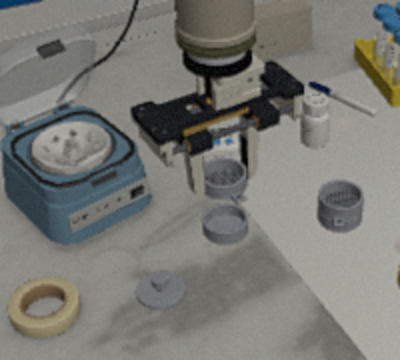

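Sieve3 is lifted alone (crop 222,178). Pan2 stays at (225,222) and the lid lies flat at (160,290). The rack has been knocked about 22 mm, so I use its new pose.

>>> arm_command([
  [0.13,-1,-0.17,0,0,0.055],
  [0.13,-1,-0.17,0,0,0.055],
  [0.13,-1,-0.17,0,0,0.055],
  [0.13,-1,-0.17,0,0,0.055],
  [0.13,-1,-0.17,0,0,0.055],
])

```text
t: 18.73
tool_pos: [0.5843, -0.0016, 0.2945]
orientation: [0.179, 3.136, 0.0]
force: [0.4, 1.7, -1.7]
opening: 0.0571
gripper_force: 12.0
```

>>> arm_command([
  [-0.044,-1,0.1,0,0,0.053],
  [-0.044,-1,0.15,0,0,0.053],
  [-0.044,-1,0.2,0,0,0.053],
  [-0.044,-1,0.24,0,0,0.053],
  [-0.044,-1,0.24,0,0,0.053],
])

```text
t: 19.35
tool_pos: [0.5704, -0.1996, 0.2444]
orientation: [-0.436, -3.108, -0.003]
force: [0.5, 0.4, -1.4]
opening: 0.057
gripper_force: 12.0
```

```bash
python3 - <<'E'
from h import *
plan((.5712,-.2046,.082,1.2925),(.5712,-.2046,.0345,1.2925))
E
```

```text
[-0.0104, -0.023, -0.023] [0.0004, -0.0012, -0.0001]
[0.0, 0.0, 0.2375] [0.0, 0.0, 0.0]
```

>>> arm_command([
  [-0.01,-0.023,0.04,0,0,0],
  [-0.01,-0.023,0.1,0,0,0],
  [-0.01,-0.023,0.15,0,0,0],
  [-0.01,-0.023,0.19,0,0,0],
  [-0.01,-0.023,0.21,0,0,0],
])

```text
t: 19.98
tool_pos: [0.5713, -0.2052, 0.2037]
orientation: [-0.435, -3.11, -0.0]
force: [-0.4, -0.1, -1.1]
opening: 0.0566
gripper_force: 12.0
```

>>> arm_command([
  [0,0,0.004,0,0,0],
  [0,0,0.008,0,0,0],
  [0,0,0.01,0,0,0],
  [0,0,0.01,0,0,0],
  [0,0,0.01,0,0,0],
])

```text
t: 20.6
tool_pos: [0.5716, -0.2055, 0.2027]
orientation: [0.435, 3.111, -0.0]
force: [0.4, 0.1, -1.1]
opening: 0.0574
gripper_force: 12.0
```

```bash
python3 - <<'E'
from h import *
s=read_state();print(s["force"],yawnow())
plan((.5712,-.2046,.032,1.2925))
E
```

```text
[ 0.41767709  0.08542249 -1.10665148] 1.2928888166913595
[0.003, 0.004, 0.0186] [-0.0, 0.0001, 0.0001]
```

>>> arm_command([
  [0.003,0.004,0.004,0,0,0],
  [0.003,0.004,0.008,0,0,0],
  [0.003,0.004,0.012,0,0,0],
  [0.003,0.004,0.016,0,0,0],
  [0.003,0.004,0.018,0,0,0],
])

```text
t: 21.22
tool_pos: [0.5712, -0.2046, 0.2001]
orientation: [-0.435, -3.111, -0.0]
force: [-7.2, 3.2, 12.7]
opening: 0.0568
gripper_force: 12.0
```

>>> arm_command([
  [0,0,0,0,0,0],
  [0,0,0,0,0,0],
  [0,0,0,0,0,0],
  [0,0,0,0,0,0],
  [0,0,0,0,0,0],
], fingers=-1)

```text
t: 21.85
tool_pos: [0.5711, -0.2046, 0.1989]
orientation: [-0.435, -3.111, -0.0]
force: [-0.3, 0.1, 0.6]
opening: 0.0929
gripper_force: 0.0
```

>>> arm_command([
  [0,0,-0.1,0,0,0],
  [0,0,-0.4,0,0,0],
  [0,0,-0.5,0,0,0],
  [0,0,-0.5,0,0,0],
  [0,0,-0.5,0,0,0],
])

```text
t: 22.48
tool_pos: [0.5706, -0.2043, 0.2975]
orientation: [-0.435, -3.109, -0.001]
force: [0.1, -0.2, 0.4]
opening: 0.0927
gripper_force: 0.0
```

```bash
python3 - <<'E'
from h import *
plan((.559,-.09,.13,1.2),(.5444,.0646,.10,.952),(.5444,.0646,.046,.952))
E
```

```text
[0.2124, 0.5338, 0.0031] [0.0001, -0.0007, 0.0296]
[0.3481, 0.694, 0.15] [0.0, 0.0, 0.0789]
[0.0, 0.0, 0.27] [0.0, 0.0, 0.0]
```

>>> arm_command([
  [0.212,0.534,0,0,0,0.03],
  [0.212,0.534,0,0,0,0.03],
  [0.212,0.534,0,0,0,0.03],
  [0.212,0.534,0,0,0,0.03],
  [0.212,0.534,0,0,0,0.03],
])

```text
t: 23.1
tool_pos: [0.5595, -0.0913, 0.2982]
orientation: [-0.583, -3.086, 0.0]
force: [0.3, 0.2, -0.1]
opening: 0.0933
gripper_force: 0.0
```

>>> arm_command([
  [0.348,0.694,0.15,0,0,0.079],
  [0.348,0.694,0.15,0,0,0.079],
  [0.348,0.694,0.15,0,0,0.079],
  [0.348,0.694,0.15,0,0,0.079],
  [0.348,0.694,0.15,0,0,0.079],
])

```text
t: 23.72
tool_pos: [0.5457, 0.0633, 0.269]
orientation: [0.96, 2.991, -0.001]
force: [-0.4, 0.8, 0.0]
opening: 0.0927
gripper_force: 0.0
```

```bash
python3 - <<'E'
from h import *
c=read_camera("top");f=rackpose(c)
for i,z in((1,.033),(2,.033)): print(i,proj(c,(*f[3][i],z)))
im=c["image"][185:310,340:475,::-1]
cv2.imwrite("pics/t3.png",cv2.resize(im,None,fx=4,fy=4,interpolation=cv2.INTER_CUBIC))
plan((.5444,.0646,.10,.952),(.5444,.0646,.046,.952))
E
```

```text
rack n 2 res 0.0 [ 0.4921 -0.2412] yaw -0.2783 place tool-yaw 1.2925
[[0.4721, -0.1762], [0.4408, -0.2859], [0.5712, -0.2045], [0.5399, -0.3142]]
1 [432.95325239 266.46526334]
2 [400.51552045 214.99031259]
[0.0102, 0.0026, 0.0108] [-0.0, 0.0002, -0.0009]
[0.0, 0.0, 0.27] [0.0, 0.0, 0.0]
```

View pics/t3.png

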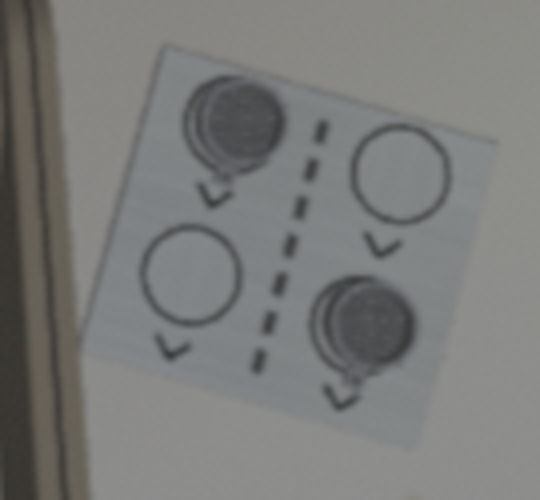

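Both sieves are on target: (401,215) at place 3 and (433,266) at place 2, with tabs along the arrows. Now sieve1.

>>> arm_command([
  [0.01,0.003,0.08,0,0,0],
  [0.01,0.003,0.16,0,0,0],
  [0.01,0.003,0.23,0,0,0],
  [0.01,0.003,0.275,0,0,0],
  [0.01,0.003,0.28,0,0,0],
])

```text
t: 24.4
tool_pos: [0.5436, 0.066, 0.2118]
orientation: [-0.958, -2.99, 0.001]
force: [0.3, 0.3, 0.2]
opening: 0.093
gripper_force: 0.0
```

>>> arm_command([
  [0,0,0,0,0,0],
  [0,0,0,0,0,0],
  [0,0,0,0,0,0],
  [0,0,0,0,0,0],
  [0,0,0,0,0,0],
], fingers=1)

```text
t: 25.02
tool_pos: [0.5441, 0.066, 0.2132]
orientation: [0.959, 2.991, 0.0]
force: [-0.3, 0.3, 2.0]
opening: 0.0565
gripper_force: 12.0
```

>>> arm_command([
  [0,0,0,0,0,0],
  [0,0,-0.02,0,0,0],
  [0,0,-0.1,0,0,0],
  [0,0,-0.2,0,0,0],
  [0,0,-0.25,0,0,0],
])

```text
t: 25.65
tool_pos: [0.5446, 0.0661, 0.2652]
orientation: [0.958, 2.989, 0.001]
force: [1.0, 0.6, -1.7]
opening: 0.0567
gripper_force: 12.0
```

```bash
python3 - <<'E'
from h import *
s=read_state();print(s["tool_pos"],yawnow(),s["opening"],s["gripper_force"],s["t"])
cv2.imwrite("pics/s4.png",cv2.resize(read_camera("scene")["image"][120:300,200:400,::-1],None,fx=2,fy=2))
plan((.51,-.06,.105,1.12),(.4721,-.1762,.082,1.2925))
E
```

```text
[0.54461012 0.06605876 0.26515051] 0.9504765290637316 0.05668709255753795 11.999245827610139 25.65
[-0.2245, -0.6144, -0.0305] [0.0006, 0.001, -0.054]
[-0.0826, -0.6055, 0.115] [0.0, 0.0, -0.0549]
```

View pics/s4.png

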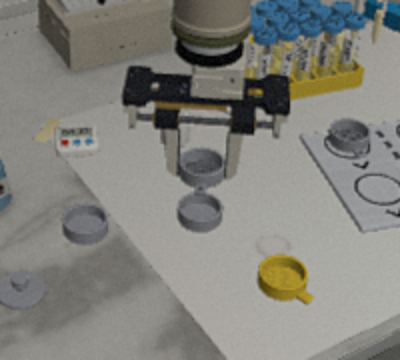

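Sieve1 is lifted alone (crop 202,165), and pan1 stays at (200,210). I carry it to place 1.

>>> arm_command([
  [-0.225,-0.614,-0.03,0,0,-0.054],
  [-0.225,-0.614,-0.03,0,0,-0.054],
  [-0.225,-0.614,-0.03,0,0,-0.054],
  [-0.225,-0.614,-0.03,0,0,-0.054],
  [-0.225,-0.614,-0.03,0,0,-0.054],
])

```text
t: 26.32
tool_pos: [0.5095, -0.059, 0.2688]
orientation: [-0.701, -3.062, -0.001]
force: [-0.4, 0.7, -1.2]
opening: 0.0563
gripper_force: 12.0
```

>>> arm_command([
  [-0.083,-0.605,0.115,0,0,-0.055],
  [-0.083,-0.605,0.115,0,0,-0.055],
  [-0.083,-0.605,0.115,0,0,-0.055],
  [-0.083,-0.605,0.115,0,0,-0.055],
  [-0.083,-0.605,0.115,0,0,-0.055],
])

```text
t: 26.95
tool_pos: [0.4722, -0.1748, 0.2461]
orientation: [0.432, 3.111, 0.0]
force: [-0.5, -0.3, -1.8]
opening: 0.0565
gripper_force: 12.0
```

>>> arm_command([
  [0,0,0.04,0,0,0],
  [0,0,0.1,0,0,0],
  [0,0,0.15,0,0,0],
  [0,0,0.19,0,0,0],
  [0,0,0.21,0,0,0],
])

```text
t: 27.58
tool_pos: [0.4712, -0.1761, 0.203]
orientation: [-0.435, -3.11, -0.001]
force: [0.8, -0.1, -0.7]
opening: 0.0563
gripper_force: 12.0
```

>>> arm_command([
  [0,0,0,0,0,0],
  [0,0,0,0,0,0],
  [0,0,0,0,0,0],
  [0,0,0,0,0,0],
  [0,0,0,0,0,0],
])

```text
t: 28.2
tool_pos: [0.4715, -0.1762, 0.2041]
orientation: [0.435, 3.111, -0.0]
force: [0.2, -0.2, -2.0]
opening: 0.0566
gripper_force: 12.0
```

```bash
python3 - <<'E'
from h import *
s=read_state();print(s["force"],s["opening"])
try: rackpose(read_camera("top"))
except Exception as e: print(e)
plan((.4721,-.1762,.034,1.2925))
E
```

```text
[ 0.24324269 -0.20792507 -1.99226309] 0.05659870699908583
too many indices for array: array is 1-dimensional, but 2 were indexed
[-0.0029, 0.0009, 0.0152] [-0.0, 0.0, 0.0001]h.py:30: RuntimeWarning: Mean of empty slice.
  A=P[list(ids)];a=A-A.mean(0);b=pts-pts.mean(0)
  ret = um.true_divide(
  ret = ret.dtype.type(ret / rcount)
```

>>> arm_command([
  [0,0,0.004,0,0,0],
  [0,0,0.008,0,0,0],
  [0,0,0.011,0,0,0],
  [0,0,0.014,0,0,0],
  [0,0,0.016,0,0,0],
])

```text
t: 28.88
tool_pos: [0.4715, -0.1762, 0.2011]
orientation: [-0.435, -3.111, -0.0]
force: [-3.0, 1.1, 6.8]
opening: 0.0567
gripper_force: 12.0
```

>>> arm_command([
  [0,0,0,0,0,0],
  [0,0,0,0,0,0],
  [0,0,0,0,0,0],
  [0,0,0,0,0,0],
  [0,0,0,0,0,0],
], fingers=-1)

```text
t: 29.5
tool_pos: [0.4715, -0.1762, 0.2007]
orientation: [-0.435, -3.111, -0.0]
force: [0.1, 0.0, -0.1]
opening: 0.0927
gripper_force: 0.0
```

>>> arm_command([
  [0,0,-0.1,0,0,0],
  [0,0,-0.4,0,0,0],
  [0,0,-0.5,0,0,0],
  [0,0,-0.5,0,0,0],
  [0,0,-0.5,0,0,0],
])

```text
t: 30.12
tool_pos: [0.471, -0.176, 0.2993]
orientation: [-0.435, -3.109, -0.001]
force: [-0.5, -0.6, -0.5]
opening: 0.093
gripper_force: 0.0
```

```bash
python3 - <<'E'
from h import *
plan((.51,-.03,.13,1.1),(.5444,.066,.10,.952))
E
```

```text
[0.0127, 0.7553, 0.0116] [0.0001, -0.0006, 0.0614]
[0.0644, 0.5058, 0.15] [0.0, 0.0, 0.0471]
```

```bash
python3 - <<'E'
from h import *
plan((.51,-.03,.13,1.2925),(.5444,.066,.10,1.2925),(.5444,.066,.026,1.2925))
E
```

```text
[0.0127, 0.7553, 0.0116] [0.0001, -0.0006, 0.0001]
[-0.0335, 0.5088, 0.15] [0.0, 0.0, 0.0]
[0.0, 0.0, 0.37] [0.0, 0.0, 0.0]
```

>>> arm_command([
  [0.013,0.755,0.01,0,0,0],
  [0.013,0.755,0.01,0,0,0],
  [0.013,0.755,0.01,0,0,0],
  [0.013,0.755,0.01,0,0,0],
  [0.013,0.755,0.01,0,0,0],
])

```text
t: 30.75
tool_pos: [0.5098, -0.0307, 0.2974]
orientation: [-0.435, -3.109, 0.001]
force: [0.7, -0.3, 0.0]
opening: 0.0929
gripper_force: 0.0
```

>>> arm_command([
  [-0.034,0.509,0.15,0,0,0],
  [-0.034,0.509,0.15,0,0,0],
  [-0.034,0.509,0.15,0,0,0],
  [-0.034,0.509,0.15,0,0,0],
  [-0.034,0.509,0.15,0,0,0],
])

```text
t: 31.38
tool_pos: [0.5449, 0.0643, 0.269]
orientation: [0.438, 3.111, -0.0]
force: [-0.2, -0.0, 0.4]
opening: 0.0927
gripper_force: 0.0
```

```bash
python3 - <<'E'
from h import *
c=read_camera("top");f=rackpose(c) if 0 else None
cv2.imwrite("pics/t4.png",cv2.resize(c["image"][185:310,340:475,::-1],None,fx=4,fy=4,interpolation=cv2.INTER_CUBIC))
o,m=rack(c);print(np.round(o,1).tolist());print([np.round(cast(c,k[:2],.008),4) for k in o])
print(proj(c,(.4721,-.1762,.033)))
plan((.5444,.066,.026,1.2925),(.5444,.066,.026,1.2925-np.pi/2))
E
```

```text
[[439.6, 228.1, 25.1, 25.7], [439.7, 228.2, 21.7, 22.4]]
[array([ 0.54  , -0.3141]), array([ 0.5397, -0.3142])]
[389.80631903 253.56514322]
[0.0048, 0.007, 0.3807] [-0.0, 0.0002, -0.0004]
[0.0, 0.0, 0.0] [0.0, 0.0, 0.5]
```

View pics/t4.png

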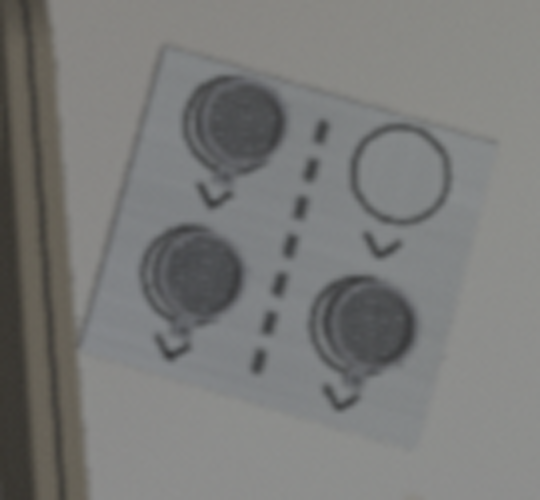

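All three sieves sit at their places with tabs along the arrows; sieve1 is at (390,253). Now I squeeze pan1 lightly in two directions to find its exact axis.

>>> arm_command([
  [0.005,0.007,0.1,0,0,0],
  [0.005,0.007,0.2,0,0,0],
  [0.005,0.007,0.3,0,0,0],
  [0.005,0.007,0.37,0,0,0],
  [0.005,0.007,0.38,0,0,0],
])

```text
t: 32.05
tool_pos: [0.5438, 0.0669, 0.1919]
orientation: [-0.436, -3.11, 0.001]
force: [0.2, 0.4, -0.1]
opening: 0.0931
gripper_force: 0.0
```

>>> arm_command([
  [0,0,0,0,0,0],
  [0,0,0,0,0,0],
  [0,0,0,0,0,0],
  [0,0,0,0,0,0],
  [0,0,0,0,0,0],
], fingers=1, force=8)

```text
t: 32.67
tool_pos: [0.5445, 0.0672, 0.1932]
orientation: [0.435, 3.111, -0.001]
force: [-0.7, -3.0, 4.0]
opening: 0.0586
gripper_force: 8.0
```

>>> arm_command([
  [0,0,0,0,0,0],
  [0,0,0,0,0,0],
  [0,0,0,0,0,0],
  [0,0,0,0,0,0],
  [0,0,0,0,0,0],
], fingers=-1)

```text
t: 33.3
tool_pos: [0.5443, 0.0674, 0.1927]
orientation: [-0.435, -3.111, -0.0]
force: [-0.4, 0.1, -0.9]
opening: 0.093
gripper_force: 0.0
```

>>> arm_command([
  [0,0,0,0,0,0.25],
  [0,0,0,0,0,0.25],
  [0,0,0,0,0,0.25],
  [0,0,0,0,0,0.25],
  [0,0,0,0,0,0.25],
])

```text
t: 33.92
tool_pos: [0.5443, 0.0674, 0.1928]
orientation: [1.593, 2.708, 0.0]
force: [-0.6, -0.2, -0.4]
opening: 0.093
gripper_force: 0.0
```

>>> arm_command([
  [0,0,0,0,0,0.25],
  [0,0,0,0,0,0.25],
  [0,0,0,0,0,0.25],
  [0,0,0,0,0,0.25],
  [0,0,0,0,0,0.25],
])

```text
t: 34.55
tool_pos: [0.5443, 0.0674, 0.1928]
orientation: [-2.506, -1.895, -0.0]
force: [0.3, 0.1, 0.5]
opening: 0.0932
gripper_force: 0.0
```

>>> arm_command([
  [0,0,0,0,0,0],
  [0,0,0,0,0,0],
  [0,0,0,0,0,0],
  [0,0,0,0,0,0],
  [0,0,0,0,0,0],
], fingers=1)

```text
t: 35.17
tool_pos: [0.5444, 0.0673, 0.1928]
orientation: [2.507, 1.893, 0.0]
force: [1.0, -0.4, -0.7]
opening: 0.0571
gripper_force: 8.0
```

>>> arm_command([
  [0,0,0,0,0,0],
  [0,0,0,0,0,0],
  [0,0,0,0,0,0],
  [0,0,0,0,0,0],
  [0,0,0,0,0,0],
], fingers=-1)

```text
t: 35.8
tool_pos: [0.5443, 0.0674, 0.1927]
orientation: [-2.508, -1.892, -0.0]
force: [-0.2, -0.4, -0.0]
opening: 0.0928
gripper_force: 0.0
```

>>> arm_command([
  [0,0,-0.1,0,0,0],
  [0,0,-0.4,0,0,0],
  [0,0,-0.5,0,0,0],
  [0,0,-0.5,0,0,0],
  [0,0,-0.5,0,0,0],
])

```text
t: 36.42
tool_pos: [0.5437, 0.0673, 0.2912]
orientation: [-2.507, -1.892, 0.003]
force: [0.6, 0.6, -0.3]
opening: 0.0929
gripper_force: 0.0
```

```bash
python3 - <<'E'
from h import *
print(yawnow())
plan((.598,.2005,.126,.5),(.598,.2005,.028,.5),(.598,.2005,.028,1.55))
E
```

```text
-0.27794253638391675
[0.7147, 0.0783, -0.0096] [-0.0007, -0.0, -0.2476]
[0.0, 0.0, 0.49] [0.0, 0.0, 0.0]
[0.0, 0.0, 0.0] [0.0, 0.0, -0.3342]
```

```bash
python3 - <<'E'
from h import *
plan((.598,.2005,.126,-.278),(.598,.2005,.028,-.278),(.598,.2005,.028,-1.512))
E
```

```text
[0.7147, 0.0783, -0.0096] [-0.0006, 0.0002, 0.0]
[0.0, 0.0, 0.49] [0.0, 0.0, 0.0]
[0.0, 0.0, 0.0] [0.0, 0.0, 0.3928]
```

>>> arm_command([
  [0.715,0.078,-0.01,0,0,0],
  [0.715,0.078,-0.01,0,0,0],
  [0.715,0.078,-0.01,0,0,0],
  [0.715,0.078,-0.01,0,0,0],
  [0.715,0.078,-0.01,0,0,0],
])

```text
t: 37.05
tool_pos: [0.598, 0.1993, 0.2935]
orientation: [-2.508, -1.891, 0.004]
force: [0.3, -0.9, 0.5]
opening: 0.093
gripper_force: 0.0
```

>>> arm_command([
  [0,0,0.12,0,0,0],
  [0,0,0.25,0,0,0],
  [0,0,0.37,0,0,0],
  [0,0,0.47,0,0,0],
  [0,0,0.49,0,0,0],
])

```text
t: 37.67
tool_pos: [0.5977, 0.1994, 0.1949]
orientation: [-2.508, -1.89, 0.005]
force: [0.2, -0.0, -0.7]
opening: 0.093
gripper_force: 0.0
```

>>> arm_command([
  [0,0,0,0,0,0],
  [0,0,0,0,0,0],
  [0,0,0,0,0,0],
  [0,0,0,0,0,0],
  [0,0,0,0,0,0],
], fingers=1)

```text
t: 38.3
tool_pos: [0.5987, 0.2008, 0.1973]
orientation: [2.507, 1.892, 0.001]
force: [-1.1, -0.7, 2.8]
opening: 0.0577
gripper_force: 8.0
```

>>> arm_command([
  [0,0,0,0,0,0],
  [0,0,0,0,0,0],
  [0,0,0,0,0,0],
  [0,0,0,0,0,0],
  [0,0,0,0,0,0],
], fingers=-1)

```text
t: 38.92
tool_pos: [0.5985, 0.2006, 0.1967]
orientation: [-2.508, -1.892, 0.0]
force: [0.8, -1.0, -0.8]
opening: 0.0928
gripper_force: 0.0
```

>>> arm_command([
  [0,0,0,0,0,0.196],
  [0,0,0,0,0,0.196],
  [0,0,0,0,0,0.196],
  [0,0,0,0,0,0.196],
  [0,0,0,0,0,0.196],
])

```text
t: 39.55
tool_pos: [0.5985, 0.2006, 0.1967]
orientation: [-2.963, -1.044, 0.0]
force: [0.1, 0.7, -0.3]
opening: 0.0931
gripper_force: 0.0
```

>>> arm_command([
  [0,0,0,0,0,0.197],
  [0,0,0,0,0,0.197],
  [0,0,0,0,0,0.197],
  [0,0,0,0,0,0.197],
  [0,0,0,0,0,0.197],
])

```text
t: 40.17
tool_pos: [0.5985, 0.2006, 0.1967]
orientation: [-3.14, -0.094, 0.0]
force: [-0.4, -0.1, -0.1]
opening: 0.0932
gripper_force: 0.0
```

>>> arm_command([
  [0,0,0,0,0,0],
  [0,0,0,0,0,0],
  [0,0,0,0,0,0],
  [0,0,0,0,0,0],
  [0,0,0,0,0,0],
], fingers=1, force=15)

```text
t: 40.8
tool_pos: [0.5985, 0.2007, 0.1967]
orientation: [-3.14, -0.092, -0.0]
force: [0.3, 0.3, -0.3]
opening: 0.0573
gripper_force: 15.0
```

>>> arm_command([
  [0,0,0,0,0,0],
  [0,0,-0.05,0,0,0],
  [0,0,-0.15,0,0,0],
  [0,0,-0.3,0,0,0],
  [0,0,-0.35,0,0,0],
])

```text
t: 41.42
tool_pos: [0.5996, 0.2009, 0.2707]
orientation: [-3.139, -0.091, -0.008]
force: [0.1, -1.3, -3.8]
opening: 0.0573
gripper_force: 15.0
```

```bash
python3 - <<'E'
from h import *
s=read_state();print(s["tool_pos"],yawnow(),s["opening"],s["gripper_force"],s["t"])
cv2.imwrite("pics/s5.png",cv2.resize(read_camera("scene")["image"][120:300,200:400,::-1],None,fx=2,fy=2))
plan((.5443,.0674,.098,-1.512),(.5443,.0674,.052,-1.512))
E
```

```text
[0.59963122 0.20087867 0.2706632 ] -1.5125542837464914 0.05734519859804567 14.99956819228828 41.425
[-0.3154, 0.6501, 0.0272] [-0.0003, -0.0017, -0.0002]
[0.0, 0.0, 0.23] [0.0, 0.0, 0.0]
```

>>> arm_command([
  [-0.315,0.65,0,0,0,0],
  [-0.315,0.65,0,0,0,0],
  [-0.315,0.65,0,0,0,0],
  [-0.315,0.65,0,0,0,0],
  [-0.315,0.65,0,0,0,0],
])

```text
t: 42.1
tool_pos: [0.5436, 0.0679, 0.2668]
orientation: [-3.14, -0.092, -0.001]
force: [0.7, -0.4, -2.7]
opening: 0.0572
gripper_force: 15.0
```

>>> arm_command([
  [0,0,0.05,0,0,0],
  [0,0,0.12,0,0,0],
  [0,0,0.18,0,0,0],
  [0,0,0.2,0,0,0],
  [0,0,0.2,0,0,0],
])

```text
t: 42.72
tool_pos: [0.543, 0.0672, 0.2261]
orientation: [-3.14, -0.092, 0.002]
force: [-1.0, 0.3, -3.3]
opening: 0.0573
gripper_force: 15.0
```

>>> arm_command([
  [0,0,0,0,0,0],
  [0,0,0,0,0,0],
  [0,0,0,0,0,0],
  [0,0,0,0,0,0],
  [0,0,0,0,0,0],
])

```text
t: 43.35
tool_pos: [0.5432, 0.0672, 0.2268]
orientation: [-3.14, -0.091, -0.0]
force: [-0.6, -0.1, -3.6]
opening: 0.0572
gripper_force: 15.0
```

```bash
python3 - <<'E'
from h import *
plan((.5443,.0674,.050,-1.512))
E
```

```text
[0.0055, -0.0009, 0.0489] [-0.0, -0.0, -0.0002]
```

>>> arm_command([
  [0.005,-0.001,0.003,0,0,0],
  [0.005,-0.001,0.01,0,0,0],
  [0.005,-0.001,0.018,0,0,0],
  [0.005,-0.001,0.025,0,0,0],
  [0.005,-0.001,0.03,0,0,0],
])

```text
t: 43.98
tool_pos: [0.5441, 0.0674, 0.2205]
orientation: [-3.14, -0.091, 0.0]
force: [1.1, 0.6, -3.8]
opening: 0.0574
gripper_force: 15.0
```

>>> arm_command([
  [0,0,0.005,0,0,0],
  [0,0,0.01,0,0,0],
  [0,0,0.014,0,0,0],
  [0,0,0.018,0,0,0],
  [0,0,0.02,0,0,0],
])

```text
t: 44.6
tool_pos: [0.5444, 0.0674, 0.218]
orientation: [3.14, 0.092, 0.0]
force: [-6.5, -0.8, 11.1]
opening: 0.0568
gripper_force: 15.0
```

>>> arm_command([
  [0,0,0,0,0,0],
  [0,0,0,0,0,0],
  [0,0,0,0,0,0],
  [0,0,0,0,0,0],
  [0,0,0,0,0,0],
], fingers=-1)

```text
t: 45.22
tool_pos: [0.5442, 0.0674, 0.2167]
orientation: [3.14, 0.092, -0.0]
force: [0.1, 0.6, 0.1]
opening: 0.0929
gripper_force: 0.0
```

>>> arm_command([
  [0,0,-0.1,0,0,0],
  [0,0,-0.3,0,0,0],
  [0,0,-0.5,0,0,0],
  [0,0,-0.5,0,0,0],
  [0,0,-0.5,0,0,0],
])

```text
t: 45.85
tool_pos: [0.544, 0.0674, 0.3163]
orientation: [3.14, 0.091, -0.001]
force: [0.2, 0.3, -1.3]
opening: 0.0931
gripper_force: 0.0
```

```bash
python3 - <<'E'
from h import *
c=read_camera("scene")
cv2.imwrite("pics/s6.png",cv2.resize(c["image"][170:290,180:400,::-1],None,fx=3,fy=3,interpolation=cv2.INTER_CUBIC))
print(proj(c,(.5443,.0674,.045)),proj(c,(.5443,.0674,0)))
plan((.5391,.3146,.13,-1.512),(.5391,.3146,.034,-1.512),(.5391,.3146,.034,-.2))
E
```

```text
[299.46890797 217.69824669] [298.67978067 231.01489949]
[0.0492, -1.2352, 0.0921] [-0.0, 0.0006, -0.0002]
[0.0, 0.0, 0.48] [0.0, 0.0, 0.0]
[0.0, 0.0, 0.0] [0.0, 0.0, -0.4176]
```

View pics/s6.png

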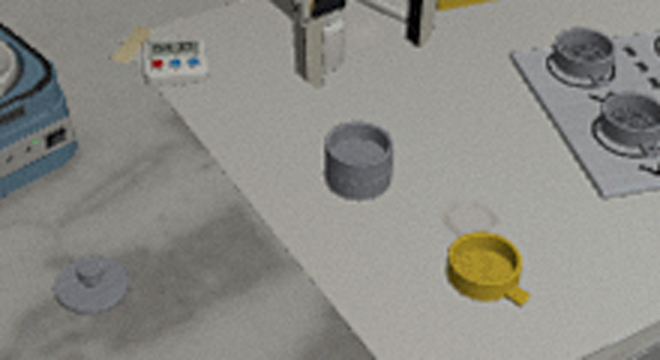

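```bash
python3 - <<'E'
from h import *
c=read_camera("scene")
for p in((152,240),(205,220)): print(cast(c,p,0))
E
```

```text
[0.69726579 0.40499924]
[0.70376241 0.26007568]
```

>>> arm_command([
  [0.049,-1,0,0,0,0],
  [0.049,-1,0,0,0,0],
  [0.049,-1,0,0,0,0],
  [0.049,-1,0,0,0,0],
  [0.049,-1,0,0,0,0],
])

```text
t: 46.58
tool_pos: [0.5418, 0.268, 0.3152]
orientation: [3.139, 0.094, -0.004]
force: [0.3, -0.7, -0.3]
opening: 0.0931
gripper_force: 0.0
```

>>> arm_command([
  [0,-0.235,0.09,0,0,-0.209],
  [0,-0.235,0.09,0,0,-0.209],
  [0,-0.235,0.09,0,0,-0.209],
  [0,-0.235,0.09,0,0,-0.209],
  [0,-0.235,0.09,0,0,-0.209],
])

```text
t: 47.2
tool_pos: [0.54, 0.3126, 0.2982]
orientation: [2.944, 1.095, -0.002]
force: [-0.4, -0.7, -0.4]
opening: 0.0929
gripper_force: 0.0
```

>>> arm_command([
  [0,0,0,0,0,-0.209],
  [0,0,0,0,0,-0.209],
  [0,0,0,0,0,-0.209],
  [0,0,0,0,0,-0.209],
  [0,0,0,0,0,-0.209],
])

```text
t: 47.82
tool_pos: [0.5398, 0.3135, 0.2985]
orientation: [2.435, 1.984, -0.001]
force: [-0.7, -0.2, -2.0]
opening: 0.0931
gripper_force: 0.0
```

```bash
python3 - <<'E'
from h import *
c=read_camera("scene");p=(180+90/3,170+270/3)
print("knob",cast(c,(180+90/3,170+265/3),.028))
plan((.5391,.3146,.0335,-.2))
E
```

```text
knob [0.54023145 0.31357766]
[0.0041, -0.0043, 0.4902] [-0.0001, 0.0001, -0.0013]
```

>>> arm_command([
  [0.004,-0.004,0.12,0,0,0],
  [0.004,-0.004,0.25,0,0,0],
  [0.004,-0.004,0.37,0,0,0],
  [0.004,-0.004,0.46,0,0,0],
  [0.004,-0.004,0.49,0,0,0],
])

```text
t: 48.5
tool_pos: [0.5386, 0.315, 0.1993]
orientation: [-2.433, -1.987, 0.003]
force: [1.0, 0.3, 0.2]
opening: 0.0932
gripper_force: 0.0
```

>>> arm_command([
  [0,0,0,0,0,0],
  [0,0,0,0,0,0],
  [0,0,0,0,0,0],
  [0,0,0,0,0,0],
  [0,0,0,0,0,0],
], fingers=1, force=8)

```text
t: 49.12
tool_pos: [0.539, 0.3156, 0.201]
orientation: [2.431, 1.989, 0.001]
force: [0.1, -0.5, 0.2]
opening: 0.0475
gripper_force: 0.0
```

>>> arm_command([
  [0,0,0,0,0,0],
  [0,0,0,0,0,0],
  [0,0,0,0,0,0],
  [0,0,0,0,0,0],
  [0,0,0,0,0,0],
])

```text
t: 49.75
tool_pos: [0.539, 0.3155, 0.2007]
orientation: [-2.432, -1.989, -0.0]
force: [0.6, -0.2, -0.3]
opening: 0.0195
gripper_force: 8.0
```

```bash
python3 - <<'E'
from h import *
s=read_state();print(s["tool_pos"],s["opening"],s["force"],yawnow())
E
```

```text
[0.53897145 0.31551298 0.20072257] 0.01946235471823133 [ 0.63647624 -0.16115505 -0.26146354] -0.19940114671172035
```

>>> arm_command([
  [0,0,-0.03,0,0,0],
  [0,0,-0.12,0,0,0],
  [0,0,-0.25,0,0,0],
  [0,0,-0.4,0,0,0],
  [0,0,-0.45,0,0,0],
])

```text
t: 50.38
tool_pos: [0.5399, 0.316, 0.2947]
orientation: [2.43, 1.989, 0.008]
force: [-0.0, 0.1, -0.8]
opening: 0.0195
gripper_force: 8.0
```

```bash
python3 - <<'E'
from h import *
s=read_state();print(s["tool_pos"],s["opening"],s["force"],yawnow())
plan((.541,.19,.12,-.2),(.5443,.0683,.12,-.2),(.5443,.0683,.083,-.2))
E
```

```text
[0.53987657 0.31598567 0.29470445] 0.01954416707565855 [-0.02385943  0.090422   -0.83640258] -0.19935734018412007
[-0.6165, 0.1301, 0.0371] [0.0014, -0.001, 0.0002]
[-0.5931, 0.1371, 0.0] [0.0, 0.0, 0.0]
[0.0, 0.0, 0.185] [0.0, 0.0, 0.0]
```

>>> arm_command([
  [-0.616,0.13,0,0,0,0],
  [-0.616,0.13,0,0,0,0],
  [-0.616,0.13,0,0,0,0],
  [-0.616,0.13,0,0,0,0],
  [-0.616,0.13,0,0,0,0],
])

```text
t: 51.0
tool_pos: [0.54, 0.1906, 0.2907]
orientation: [-2.43, -1.991, -0.0]
force: [0.8, -0.3, -0.8]
opening: 0.0191
gripper_force: 8.0
```

>>> arm_command([
  [-0.593,0.137,0,0,0,0],
  [-0.593,0.137,0,0,0,0],
  [-0.593,0.137,0,0,0,0],
  [-0.593,0.137,0,0,0,0],
  [-0.593,0.137,0,0,0,0],
])

```text
t: 51.62
tool_pos: [0.5434, 0.0695, 0.2907]
orientation: [-2.429, -1.992, -0.0]
force: [0.1, 0.3, -0.2]
opening: 0.0193
gripper_force: 8.0
```

>>> arm_command([
  [0,0,0.05,0,0,0],
  [0,0,0.12,0,0,0],
  [0,0,0.18,0,0,0],
  [0,0,0.2,0,0,0],
  [0,0,0.2,0,0,0],
])

```text
t: 52.25
tool_pos: [0.5432, 0.0679, 0.2502]
orientation: [-2.431, -1.989, 0.001]
force: [-1.0, -0.4, -0.7]
opening: 0.0194
gripper_force: 8.0
```

>>> arm_command([
  [0,0,0,0,0,0],
  [0,0,0,0,0,0],
  [0,0,0,0,0,0],
  [0,0,0,0,0,0],
  [0,0,0,0,0,0],
])

```text
t: 52.88
tool_pos: [0.5434, 0.0679, 0.2508]
orientation: [2.432, 1.989, 0.0]
force: [0.1, -0.5, 0.2]
opening: 0.0196
gripper_force: 8.0
```

```bash
python3 - <<'E'
from h import *
plan((.5443,.0683,.0737,-.2))
E
```

```text
[0.0027, 0.0039, 0.0504] [0.0, -0.0, 0.0002]
```

>>> arm_command([
  [0.003,0.004,0.003,0,0,0],
  [0.003,0.004,0.012,0,0,0],
  [0.003,0.004,0.02,0,0,0],
  [0.003,0.004,0.026,0,0,0],
  [0.003,0.004,0.03,0,0,0],
])

```text
t: 53.5
tool_pos: [0.5443, 0.0683, 0.2446]
orientation: [-2.431, -1.989, 0.0]
force: [-0.1, 0.1, -0.2]
opening: 0.0198
gripper_force: 8.0
```

>>> arm_command([
  [0,0,0.004,0,0,0],
  [0,0,0.008,0,0,0],
  [0,0,0.012,0,0,0],
  [0,0,0.016,0,0,0],
  [0,0,0.018,0,0,0],
])

```text
t: 54.12
tool_pos: [0.5445, 0.0684, 0.242]
orientation: [2.431, 1.989, 0.001]
force: [-3.8, -0.4, 8.8]
opening: 0.0194
gripper_force: 8.0
```

>>> arm_command([
  [0,0,0,0,0,0],
  [0,0,0,0,0,0],
  [0,0,0,0,0,0],
  [0,0,0,0,0,0],
  [0,0,0,0,0,0],
], fingers=-1)

```text
t: 54.75
tool_pos: [0.5443, 0.0684, 0.2411]
orientation: [-2.431, -1.989, 0.0]
force: [0.7, 0.8, 0.7]
opening: 0.0644
gripper_force: 0.0
```

>>> arm_command([
  [0,0,-0.03,0,0,0],
  [0,0,-0.1,0,0,0],
  [0,0,-0.3,0,0,0],
  [0,0,-0.5,0,0,0],
  [0,0,-0.7,0,0,0],
])

```text
t: 55.38
tool_pos: [0.5442, 0.0684, 0.3838]
orientation: [2.431, 1.989, 0.002]
force: [-1.1, -0.6, 0.6]
opening: 0.0929
gripper_force: 0.0
```

>>> arm_command([
  [-0.8,0,-0.3,0,0,0],
  [-0.8,0,-0.3,0,0,0],
  [-0.8,0,-0.3,0,0,0],
  [-0.8,0,-0.3,0,0,0],
  [-0.8,0,-0.3,0,0,0],
])

```text
t: 56.0
tool_pos: [0.5126, -0.0882, 0.4416]
orientation: [2.432, 1.988, 0.001]
force: [-0.9, 0.3, -0.4]
opening: 0.0927
gripper_force: 0.0
```

```bash
python3 - <<'E'
from h import *
t=read_camera("top");c=read_camera("scene")
a=cv2.resize(c["image"][170:270,210:420,::-1],(600,286),interpolation=cv2.INTER_CUBIC)
b=cv2.resize(t["image"][190:295,250:470,::-1],(600,286),interpolation=cv2.INTER_CUBIC)
cv2.imwrite("pics/fin.png",np.vstack([a,b]))
for z in(.05,.068): print(proj(c,(.5443,.0674,z)),proj(t,(.5443,.0674,z)))
o,m=rack(t);print([np.round(cast(t,k[:2],.008),4) for k in o])
E
```

```text
[299.55917689 216.17494378] [294.89548501 223.70229683]
[299.88860482 210.61579323] [295.1649451  223.32336175]
[]
```

View pics/fin.png

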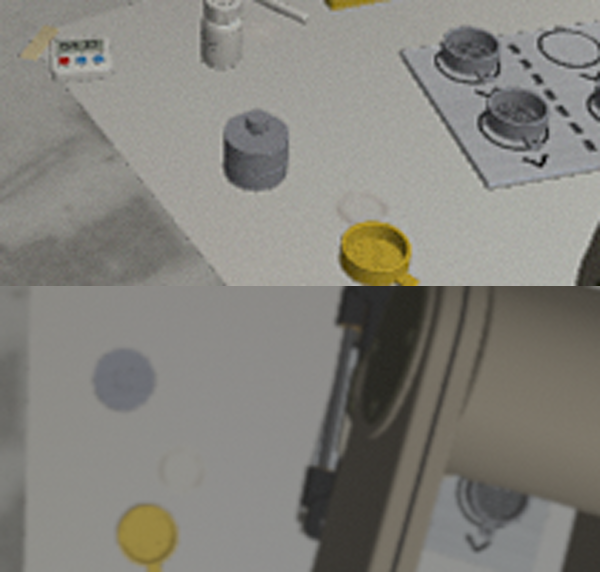

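The lid sits flat on the two pans: its knob is at scene pixel (300,210), against (300,211) expected. The sieves still stand in their circles, so I hand the job in.

```bash
python3 -c "
from plant import *
print(close_job())"
```

```text
the job is handed in; nothing more can be done
None
```

The job is handed in, with no verdict returned: the three sieves present (1, 3 and 4) stand within about 2 mm of the centres of places 1, 3 and 2 with their tabs along the arrows, and pan2 and the lid look fully seated on pan1 in the last pictures.

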